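# Turn the leaf of the glaze sample board

### The job

On the bonsai stand, use the fingertips to turn the leaf of the green-edged glaze sample board up and over its spine, away from the robot, until it lies flat on the far page and the samples beneath are uncovered. Swing it over smoothly without flinging it, never take it between the fingers, and let the board stand where it is, without lifting or shoving it. Leave the orange-edged board, its leaf and everything else alone.

Things in the scene. Friction and masses are not known exactly. Their poses are not given: they have to be found in the camera images.
- green_board: Green-edged sample board: pedestal 200 mm long (x), 120 mm wide (y), flat page on top at 65 mm; take it as solid. Loose, about 1.4 kg. Origin: centre of the underside, z up, +x away from the robot (turned up to 0.25 rad). Brass spine along its y across the middle (x = 0), hinge axis at 70 mm, ears at its ends up to 75 mm. Its leaf starts on the near (-x) side.
- green_leaf (a joint): Angle of the green-edged leaf about the spine (board +y): 0 = flat on the near (-x) page, pi/2 = straight up, pi = flat on the far (+x) page; stops at 0 and pi. Starts between 0 and 0.4. Stiff hinge: the leaf (150 g) stays at any angle it is left at and moves under 1 to 2.5 N at its free edge.
- green_leaf_edge (a point): Middle of the green leaf's free edge, at half its thickness. The leaf is 100 mm wide, 8 mm thick, reaches 130 mm from the hinge axis and overhangs the page by 30 mm (66 mm free below when flat); its outer 18 mm is bright green. x points from this edge to the spine, y along the edge, z out of the face that looks up at joint 0.
- orange_board: The other sample board, same build and size, with an orange leaf edge and brown samples, its leaf also on the near side; not to be disturbed. The two stand side by side, either one on the left. Origin: centre of the underside.
- orange_leaf_edge (a point): Middle of the orange leaf's free edge, 130 mm from its hinge axis; the leaf starts 0 to 0.4 rad above flat on its near page.
- glazed_pot: Rectangular blue glazed pot, 180 x 120 x 70 mm, standing on a steel turntable 220 mm across and 30 mm high, far to the left. Origin under its centre.
- root_hook: Root hook with a wooden handle, lying flat, 220 mm long, 20 mm high, origin about mid-length, to the right.
- bamboo_tweezers: Bamboo tweezers lying flat, 195 mm long, 12 mm high, origin about mid-length, to the right.
- accent_pot: Small white cup-shaped pot, 52 mm across, 42 mm high, standing near the robot in front of the gap between the boards. Origin under its centre.
- clay_bowl: Terracotta bowl, 70 mm across, 40 mm high, beyond the boards. Origin under its centre.
- mister: Clear plastic bottle, 64 mm across, 160 mm high, at the far right. Origin under its centre.
- wire_spool: Spool of copper wire, 70 mm across, 40 mm high, at the far left. Origin under its centre.

How it is judged:
By the outcome, as a careful person would: the job done as asked, in the order asked, and still so for the second after the job is handed in, with the robot touching nothing.
It also fails if it takes over 34 s, if anything falls off the work surface, if the arm or the gripper's body presses on something with over 40 N, if the wrist force passes 120 N, or if a joint passes its speed limit or range.

### The arm

A 6-joint arm with a two-finger parallel gripper is mounted at the origin on the work surface. World frame = base frame: x ahead of the robot, y to its left, z up, the work surface at z = 0. Lengths are in m, angles in degrees, forces in N, time in s.
With the tool pointing down it reaches from about 0.35 to 0.875 m from the base axis. Payload 4.2 kg.
Tool frame: the origin (TCP) lies midway between the tips of the shut fingers; the grasp point (between the pads) lies 19 mm behind it; y points along the fingers, z is the direction in which the jaws open and shut, and the axes are right-handed (so a half turn about y gives the same grasp; the last joint's range is limited). The gripper opens to 87 mm and grips with 3 to 60 N. Pads are 19 mm wide; open, the fingers measure 117 mm over their backs; the gripper's body (75 mm by 190 mm) begins 51 mm behind the grasp point.
Start: joints at [84.603, 22.042, 0.453, 0, -68.411, -14.817], TCP at [0.216, 0.586, 0.223] pointing down, gripper open.
Joint ranges: [-179.83, 179.83], [-69.29, 118.12], [-61.27, 80.66], [-181.25, 117.63], [-171.15, -9.14], [-177.46, 177.46]. Speed limits (degrees/s): [159.86, 159.86, 180, 180, 180, 180].

### API

Orientations are given as [roll, pitch, yaw] about the fixed x, y, z axes, in that order (R = Rz(yaw) Ry(pitch) Rx(roll)).
In Python, from workcell import env gives the robot as it stands. The module is installed in compiled form; this text tells all that it offers. Calls block until the motion is done:
- env.goto(position, orientation): joint-space move of the TCP to a pose.
- env.move_straight(position, rotation=None, rate=0.15, force_limit=None): straight line of the TCP; rotation=None keeps the orientation; rate is the mean speed in m/s. With force_limit (N) it stops when the force on the tool has changed by that much, and returns True; else False.
- env.set_joints(angles): joint-space move.
- env.gripper_to(opening, grasp_force=None): opening from 0.0 (shut) to 1.0 (fully open); grasp_force is the grip in N (None keeps the last); returns when the fingers have stopped.
- env.dwell(seconds).
- env.inverse_kinematics(position, orientation): joint angles nearest the present ones, or None.
- env.read_state(): the state.
- env.grab_frame(name): name is "scene" or "top"; returns a dict with "image" (400x640x3 uint8, blue, green, red), "fx", "fy", "cx", "cy" (pixels), "position" and "orientation" of the camera in the world. Camera axes: x right, y up, looking along -z (the intrinsics and any distortion apply to the point x, -y, -z); pixel columns grow to the right and rows downward; lengths in m; the calibration is good to about 2 mm. A picture is of the moment at which its call begins. There is no depth.
A pose or a line that the arm cannot do raises env.Unreachable and nothing moves.
- env.close_job(): hands the job in, once; it reports no verdict.
Trained networks look in a picture, given as the dict that the camera call returned (one of the last four; its "shot" number tells which), for a name from the list of things; names that differ only in an ending like _2 or _b are one class to them, and where a whole thing is asked for, a point or a joint stands for the part that bears it (a point fixed in the world has none). Each returns a list of dicts, best first, with "score" (0 to 1); they miss things now and then, are a little off and sometimes report something else, mostly with a low value. They report only what shows in the picture. A call takes as long as a camera call.
- env.search_frame(picture, thing): "xyz" ([x, y, z] in m, in world coordinates, good to about 4 mm: the middle of the surface that is visible of it).
- env.trace(picture, thing): "mask" (400x640 bool, what is visible of it).
The state is a dict: "clock": time; "joint_positions": joint angles; "qvel": joint speeds; "joint_torque": joint torques, N m; "position": TCP position; "tool_rot": TCP orientation; "force": force on the tool from outside, world axes, zero at the start; "wrist_torque": the same for the moment, N m; "opening": opening from 0.0 (shut) to 1.0 (fully open).
Only numpy, scipy, OpenCV 4.12 (cv2) and the standard library are available. Lean on these libraries where they do the work, as an engineer would, in place of code of your own. Each camera call takes 0.05 s, during which the arm holds its last target.

## Working session

There is one attempt and no reset: what is moved stays moved. The work goes in short steps, each a Python script; the robot and the scene stay as the last script left them, time stands still between calls to the robot, and variables do not carry over. Pictures are saved under pics/ and viewed, and the job is handed in when it is done.

```bash
mkdir -p pics; python3 - <<'E'
from workcell import env
import cv2,numpy as np
s=env.read_state();print(s['clock'],s['position'],s['tool_rot'])
for n in ("scene","top"):
    p=env.grab_frame(n);cv2.imwrite(f"pics/{n}0.png",p["image"])
    print(n,{k:p[k] for k in p if k!="image"})
    for t in ("green_board","green_leaf_edge","green_leaf","orange_board","orange_leaf_edge","accent_pot","clay_bowl"):
        print(t,[(np.round(d["xyz"],3),round(d["score"],2)) for d in env.search_frame(p,t)[:2]])
print(env.read_state()['clock'])
E
```

```text
0.0 [0.21572365 0.58594406 0.22148047] [-8.98760012e+01  4.21157970e-03  1.59775794e+02]
scene {'fx': 432.3798768310081, 'fy': 432.3798768310081, 'cx': 321.4890881481754, 'cy': 204.00761633335568, 'position': array([ 0.99032805, -0.56198122,  1.28983752]), 'orientation': array([29.65079628,  0.51731682, 33.44333948]), 'shot': 1}
green_board [(array([0.573, 0.136, 0.06 ]), 0.96)]
green_leaf_edge [(array([0.512, 0.144, 0.094]), 0.89), (array([0.57 , 0.135, 0.062]), 0.3)]
green_leaf [(array([0.511, 0.145, 0.094]), 0.73), (array([ 0.796, -0.004,  0.023]), 0.68)]
orange_board [(array([ 0.589, -0.153,  0.068]), 0.88)]
orange_leaf_edge [(array([ 0.528, -0.133,  0.082]), 0.66)]
accent_pot [(array([0.379, 0.003, 0.024]), 0.49)]
clay_bowl [(array([ 0.795, -0.006,  0.019]), 0.84)]
top {'fx': 367.2367196276878, 'fy': 367.2367196276878, 'cx': 313.68478301243965, 'cy': 202.946429325812, 'position': array([0.41947263, 0.02073973, 1.13486931]), 'orientation': array([  8.61283444,   0.2429234 , -88.44236521]), 'shot': 2}
green_board [(array([0.557, 0.156, 0.074]), 0.58)]
green_leaf_edge [(array([0.51 , 0.148, 0.095]), 0.93), (array([0.594, 0.541, 0.053]), 0.21)]
green_leaf [(array([0.506, 0.149, 0.092]), 0.95)]
orange_board [(array([ 0.577, -0.138,  0.068]), 0.83)]
orange_leaf_edge [(array([ 0.526, -0.134,  0.08 ]), 0.62)]
accent_pot [(array([0.383, 0.002, 0.013]), 0.65)]
clay_bowl [(array([ 0.807, -0.017,  0.022]), 0.59)]
0.8
```

View pics/scene0.png

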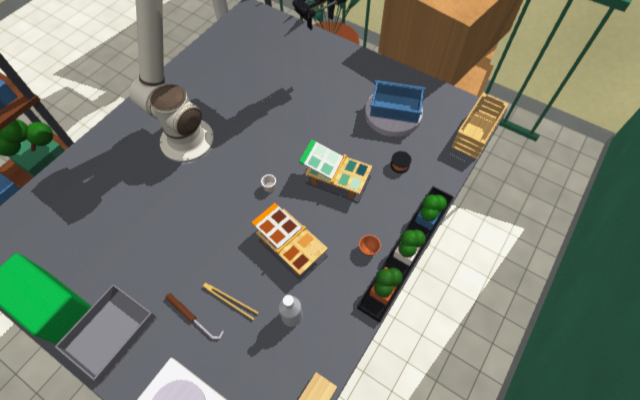

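View pics/top0.png

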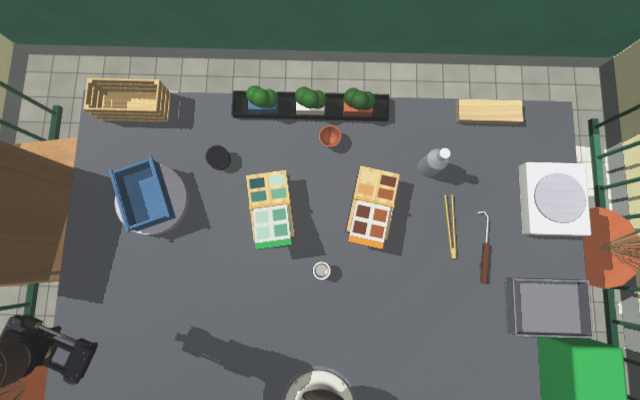

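The top view shows the green leaf at about (271,226), its bright edge at (272,241), and its far page at (268,188). I'll zoom in to measure the corners.

```bash
python3 - <<'E'
import cv2
a=cv2.imread("pics/scene0.png")[130:210,290:390]; b=cv2.imread("pics/top0.png")[160:260,230:310]
cv2.imwrite("pics/sc.png",cv2.resize(a,None,fx=7,fy=7,interpolation=cv2.INTER_CUBIC))
cv2.imwrite("pics/tc.png",cv2.resize(b,None,fx=6,fy=6,interpolation=cv2.INTER_CUBIC))
E
```

```text
(no output)
```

View pics/sc.png

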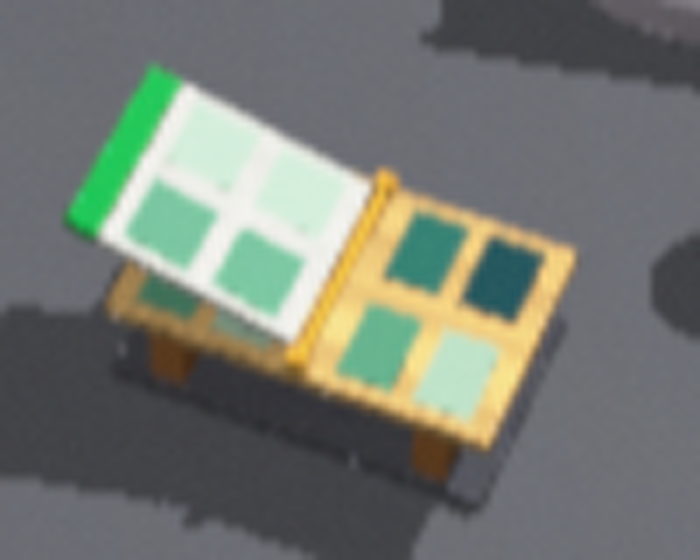

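View pics/tc.png

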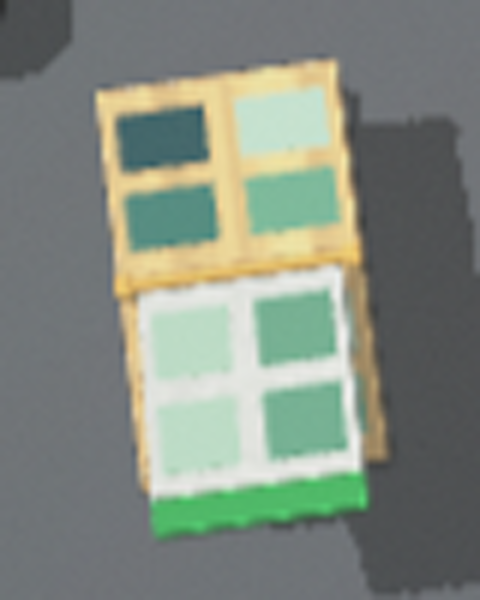

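```bash
cat > fit.py <<'E'
import numpy as np
from scipy.spatial.transform import Rotation as R
from scipy.optimize import least_squares
S=dict(f=432.38,c=(321.489,204.0076),p=[0.99032805,-0.56198122,1.28983752],o=[29.65079628,0.51731682,33.44333948])
T=dict(f=367.2367,c=(313.68478,202.9464),p=[0.41947263,0.02073973,1.13486931],o=[8.61283444,0.2429234,-88.44236521])
def proj(C,X):
    q=R.from_euler('xyz',C['o'],degrees=True).inv().apply(np.asarray(X)-C['p'])
    return np.c_[C['c'][0]+C['f']*q[:,0]/-q[:,2],C['c'][1]+C['f']*q[:,1]/q[:,2]]
def pts(v,names):
    x,y,w,t=v; out=[]
    for n in names:
        s=n[1]
        if n[0]=='F':l=[.1,.06*s,.065]
        if n[0]=='N':l=[-.1,.06*s,.065]
        if n[0]=='L':l=[-.13*np.cos(t)+.004*np.sin(t),.05*s,.07+.13*np.sin(t)+.004*np.cos(t)]
        out.append(l)
    return R.from_euler('z',w).apply(out)+[x,y,0]
def crop(p,k,o): return (np.array(p)+.5)/k-.5+o
so=crop([(577,247),(490,447),(153,65),(68,222),(108,306)],7,(290,130)); sn=[('F',1),('F',-1),('L',1),('L',-1),('N',-1)]
to=crop([(97,92),(337,60),(387,458),(152,537),(368,506)],6,(230,160)); tn=[('F',1),('F',-1),('N',-1),('L',1),('L',-1)]
f=lambda v:np.r_[(proj(S,pts(v,sn))-so).ravel(),(proj(T,pts(v,tn))-to).ravel()]
if __name__=="__main__":
    r=least_squares(f,[.58,.14,-.1,.2]);print(r.x,np.round(r.fun.reshape(-1,2),2))
    print(pts(r.x,[('L',1),('L',-1),('F',1)]))
E
python3 fit.py
```

```text
[0.57132705 0.15934524 0.1677844  0.2837083 ] [[ 0.44  0.89]
 [ 0.12 -0.18]
 [ 0.05  0.16]
 [-0.25 -0.37]
 [-0.21 -0.15]
 [-0.22  0.19]
 [-0.34 -0.01]
 [ 0.18  0.06]
 [ 0.22 -0.04]
 [-0.02  0.04]]
[[0.44103055 0.18798817 0.11022939]
 [0.45773037 0.08939245 0.11022939]
 [0.65990287 0.23520249 0.065     ]]
```

```bash
cat > plan.py <<'E'
import numpy as np
from scipy.spatial.transform import Rotation as R
X0,Y0,W,T0=0.5713,0.1593,0.1678,0.2837
H=np.array([0,.07]); 
def rot(a):
    d=np.array([np.cos(a),0,-np.sin(a)]); z=np.array([0,-1.,0]); x=np.cross(d,z)
    return (R.from_euler('z',W)*R.from_matrix(np.c_[x,d,z])).as_euler('xyz',degrees=True)
def world(p,yl=0): return R.from_euler('z',W).apply([p[0],yl,p[1]])+[X0,Y0,0]
def tcp(t,a,s=.018,h=.0095,gap=0.):
    e=np.array([-np.cos(t),np.sin(t)]); n=np.array([-np.sin(t),-np.cos(t)])
    d=np.array([np.cos(a),-np.sin(a)]); u=np.array([np.sin(a),np.cos(a)])
    if t<a: return H+.13*e+.004*n+s*d-h*u+gap*n
    return H+(.13-s)*e+(.004+gap)*n-h*u
E
python3 - <<'E'
from plan import *
from workcell import env
for ad in (20,30,40,50):
    a=np.radians(ad); d=np.array([np.cos(a),-np.sin(a)])
    p=tcp(T0,a,gap=.012)
    for nm,q in (("start",p),("pre",p-.06*d),("via",p-.06*d+[0,.1])):
        j=env.inverse_kinematics(world(q),rot(a)); print(ad,nm,q.round(3),world(q).round(3),None if j is None else np.round(j))
for t in range(20,181,20):
    for ad in (30,40,60,75,90):
        if t-ad<=90:
            q=tcp(np.radians(t),np.radians(ad)); j=env.inverse_kinematics(world(q),rot(np.radians(ad))); print(t,ad,world(q).round(3),None if j is None else np.round(j))
E
```

```text
20 start [-0.116  0.076] [0.457 0.14  0.076] None
20 pre [-0.172  0.096] [0.402 0.131 0.096] None
20 via [-0.172  0.196] [0.402 0.131 0.196] None
30 start [-0.118  0.074] [0.455 0.14  0.074] None
30 pre [-0.17   0.104] [0.403 0.131 0.104] None
30 via [-0.17   0.204] [0.403 0.131 0.204] [   0.  -13.  -48. -123.  -10. -142.]
40 start [-0.122  0.072] [0.451 0.139 0.072] [ -12.   18.  -60. -154.  -39.  -97.]
40 pre [-0.168  0.111] [0.406 0.131 0.111] [ -10.    3.  -56. -139.  -23. -115.]
40 via [-0.168  0.211] [0.406 0.131 0.211] None
50 start [-0.125  0.071] [0.448 0.138 0.071] None
50 pre [-0.164  0.117] [0.41  0.132 0.117] None
50 via [-0.164  0.217] [0.41  0.132 0.217] None
20 30 [0.46  0.14  0.093] None
20 40 [0.457 0.14  0.092] [ -10.   13.  -56. -150.  -31. -104.]
20 60 [0.45  0.139 0.09 ] None
20 75 [0.445 0.138 0.091] [ 41.   9. -51.  25. -19.  36.]
20 90 [0.44  0.137 0.093] [ 38.  15. -32.   0. -43.  62.]
40 30 [0.479 0.144 0.131] [ -12.   14.  -59. -153.  -44.  -99.]
40 40 [0.478 0.144 0.132] [  -2.    6.  -44. -135.  -12. -127.]
40 60 [0.471 0.142 0.13 ] None
40 75 [0.466 0.1
[... 704 characters left out ...]
76] None
100 75 [0.578 0.16  0.179] [ 34.  15. -22.  10. -40.  59.]
100 90 [0.577 0.16  0.181] [ 31.  21.  -7.   0. -62.  69.]
120 30 [0.618 0.167 0.161] [  -3.   17.  -38. -155.  -27. -106.]
120 40 [0.617 0.167 0.162] None
120 60 [0.615 0.167 0.164] None
120 75 [0.614 0.167 0.167] [ 32.  19. -18.   9. -40.  61.]
120 90 [0.614 0.166 0.169] [ 30.  25.  -2.   0. -62.  70.]
140 60 [0.645 0.172 0.14 ] None
140 75 [0.644 0.172 0.143] [ 31.  23. -15.   9. -38.  62.]
140 90 [0.644 0.172 0.145] [ 29.  29.   1.   0. -61.  71.]
160 75 [0.665 0.175 0.11 ] [ 30.  27. -15.   9. -35.  62.]
160 90 [0.664 0.175 0.112] [ 28.  33.   2.   0. -59.  71.]
180 90 [0.672 0.176 0.074] [ 28.  36.   1.   0. -55.  72.]
```

```bash
cat >> plan.py <<'E'
def rotg(psi,a,flip=1,roll=0.):
    d=np.array([np.cos(a)*np.cos(psi),np.cos(a)*np.sin(psi),-np.sin(a)]); z=flip*np.array([np.sin(psi),-np.cos(psi),0]); x=np.cross(d,z)
    M=np.c_[x,d,z]@R.from_euler('y',roll).as_matrix()
    return (R.from_euler('z',W)*R.from_matrix(M)).as_euler('xyz',degrees=True)
E
python3 - <<'E'
from plan import *
from workcell import env
P=[[-.112,.075],[-.08,.135],[0,.18],[.08,.135],[.112,.075]]
for ad in (15,25,35,45):
  for ps in range(-120,121,15):
    for fl in (1,-1):
      js=[env.inverse_kinematics(world(p),rotg(np.radians(ps),np.radians(ad),fl)) for p in P]
      if all(j is not None for j in js[:3]):
        print(ad,ps,fl,' | '.join('-' if j is None else str(np.round(j).astype(int)) for j in js))
E
```

```text
15 -120 1 [  49   52  -11   20 -100  -81] | [  47   49   -7   23 -107  -77] | [  43   52    6   28 -114  -70] | [  40   61   19   33 -117  -65] | [  39   68   26   34 -116  -65]
15 -120 -1 [  49   52  -11   20 -100   99] | [  47   49   -7   23 -107  103] | [  43   52    6   28 -114  110] | [  40   61   19   33 -117  115] | [  39   68   26   34 -116  115]
15 -105 1 [ 54  49 -22  30 -91 -81] | [ 52  46 -18  32 -97 -76] | [  47   47   -7   38 -104  -68] | [  43   56    5   42 -104  -65] | [  42   62   10   43 -103  -65]
15 -105 -1 [ 54  49 -22  30 -91  99] | [ 52  46 -18  32 -97 104] | [  47   47   -7   38 -104  112] | [  43   56    5   42 -104  115] | [  42   62   10   43 -103  115]
15 -90 1 [ 58  46 -34  40 -83 -83] | [ 56  42 -30  42 -88 -77] | [ 50  42 -20  48 -93 -69] | [ 45  51 -10  52 -93 -66] | [ 44  57  -6  53 -91 -67]
15 -90 -1 [ 58  46 -34  40 -83  97] | [ 56  42 -30  42 -88 103] | [ 50  42 -20  48 -93 111] | [ 45  51 -10  52 -93 114] | [ 44  57  -6  53 -91 113]
15 -75 1 [ 61  43 -46  54 -76 -89] | [ 58  38 -42  55 -81 -82] | [ 51  37 -33  60 -84 -72] | [ 46  45 -24  65 -83 -
[... 13822 characters left out ...]
6  36  14 -46 -77  19] | [  6  42  17 -47 -75  21]
45 105 1 [   6   31   -9  -44  -74 -140] | [   7   28   -3  -43  -80 -146] | [   7   31   11  -42  -88 -154] | [   7   41   22  -42  -88 -155] | [   7   47   25  -43  -86 -153]
45 105 -1 [  6  31  -9 -44 -74  40] | [  7  28  -3 -43 -80  34] | [  7  31  11 -42 -88  26] | [  7  41  22 -42 -88  25] | [  7  47  25 -43 -86  27]
45 120 1 [  10   34   -4  -38  -81 -134] | [  10   32    3  -38  -88 -139] | [  10   35   17  -38  -97 -146] | [  10   45   29  -38  -99 -147] | [  10   51   33  -38  -97 -146]
45 120 -1 [ 10  34  -4 -38 -81  46] | [ 10  32   3 -38 -88  41] | [ 10  35  17 -38 -97  34] | [ 10  45  29 -38 -99  33] | [ 10  51  33 -38 -97  34]
```

The green board fits at x=0.571, y=0.159, yaw 0.168 rad, with the leaf at 0.284 rad. A forward-pitched tool runs into the wrist limit. I'll use the shut fingers as a bar instead, coming in from the left and pointing along board -y.

```bash
cat >> plan.py <<'E'
def bar(t,gap=0.):
    a0=np.radians(25); yt=.025
    n=np.array([-np.sin(t),-np.cos(t)]); e=np.array([-np.cos(t),np.sin(t)])
    if t<=np.pi/2:
        a=a0; r=.122-.010*np.clip((t-.3)/(np.pi/2-.3),0,1)
        sup=.015*np.sin(t)+.0095/np.cos(a)*np.cos(t)
        q=H+r*e+(.004+sup+gap)*n-[0,np.tan(a)*(.05-yt)]
    else:
        k=(t-np.pi/2)/(np.pi/2); a=a0+k*np.radians(25); yt=.025-.02*k
        r=.112-np.tan(a0)*.025
        sup=.015*np.sin(t)+.0095*np.cos(a)*abs(np.cos(t))
        q=H+r*e+(.004+sup+gap)*n
    return world(q,yt),rotg(-np.pi/2,a,1)
E
python3 - <<'E'
from plan import *
from workcell import env
p,o=bar(T0,.010); pre=p+R.from_euler('z',W).apply([0,.11,0])
print(p,pre,o,env.inverse_kinematics(pre,o))
for t in np.linspace(T0,np.pi,13):
    q,oo=bar(t); j=env.inverse_kinematics(q,oo); print(round(t,2),q.round(3),None if j is None else np.round(j))
env.gripper_to(0.0)
env.goto(pre+[0,0,.05],o); s=env.read_state(); print(s['clock'],s['position'],s['opening'],s['force'])
env.move_straight(pre,rate=.15)
print("hit",env.move_straight(p,rate=.1,force_limit=4))
s=env.read_state(); print(s['clock'],s['position'],s['force'])
for n in("scene","top"):
    cv=env.grab_frame(n)["image"]
    import cv2; cv2.imwrite(f"pics/{n}1.png",cv)
E
python3 - <<'E'
import cv2,numpy as np
a=cv2.imread("pics/scene1.png")[90:220,260:400]; b=cv2.imread("pics/top1.png")[140:270,200:340]
cv2.imwrite("pics/c1.png",cv2.resize(np.hstack([a,b]),(784,364),interpolation=cv2.INTER_CUBIC))
E
```

```text
[0.44384687 0.16306649 0.06535928] [0.42547537 0.27152149 0.06535928] [-90.         65.         99.6142318] [ 67.33890881  46.40124383 -19.95589903  29.04573937 -85.42051615
 -77.59424163]
0.28 [0.447 0.164 0.075] [ 60.  41. -33.  36. -77. -80.]
0.52 [0.454 0.165 0.1  ] [ 59.  39. -32.  36. -80. -78.]
0.76 [0.468 0.167 0.124] [ 58.  38. -30.  37. -82. -75.]
1.0 [0.486 0.17  0.144] [ 57.  37. -27.  38. -85. -73.]
1.24 [0.51  0.174 0.16 ] [ 55.  37. -24.  40. -86. -70.]
1.47 [0.537 0.179 0.169] [ 53.  38. -21.  41. -88. -68.]
1.71 [0.562 0.181 0.172] [ 51.  38. -18.  42. -87. -65.]
1.95 [0.585 0.182 0.171] [ 49.  38. -15.  42. -85. -62.]
2.19 [0.609 0.183 0.164] [ 47.  39. -12.  41. -83. -60.]
2.43 [0.631 0.184 0.15 ] [ 45.  40. -10.  40. -80. -57.]
2.67 [0.65  0.184 0.131] [ 43.  41.  -8.  39. -76. -56.]
2.9 [0.663 0.183 0.107] [ 42.  42.  -7.  38. -73. -54.]
3.14 [0.669 0.181 0.08 ] [ 41.  43.  -7.  36. -68. -53.]
3.75 [0.42559719 0.27240806 0.11572324] 0.007387387728960083 [-0.86220734  0.61014294  0.49179556]
hit False
5.4833 [0.44406431 0.16378217 0.06525846] [-0.52205074  0.22276477  0.03626835]
```

View pics/c1.png

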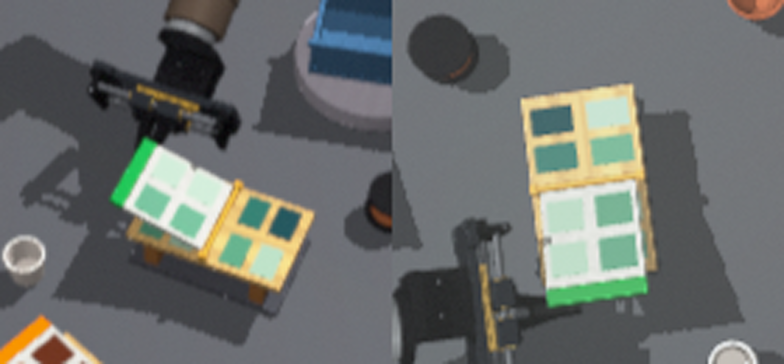

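The shut fingers sit under the leaf's left end at the green edge, without touching anything. The body is clear of the board and the turntable, so I'll lift now.

```bash
python3 - <<'E'
from plan import *
from workcell import env
import cv2
for t in np.linspace(T0,np.pi/2,7):
    q,o=bar(t); h=env.move_straight(q,o,rate=.05,force_limit=15); s=env.read_state(); print(round(t,2),h,round(s['clock'],2),(s['position']-q).round(4),s['force'].round(1))
    if h: break
im=[env.grab_frame(n)["image"] for n in("scene","top")]
cv2.imwrite("pics/c2.png",cv2.resize(np.hstack([im[0][90:220,260:400],im[1][140:270,200:340]]),(784,364),interpolation=cv2.INTER_CUBIC))
E
```

```text
0.28 False 5.93 [0.0002 0.0003 0.0003] [ 0.1 -0.1  0.3]
0.5 False 6.57 [-0.     -0.0001  0.0005] [-1.   0.8 -0.9]
0.71 False 7.21 [ 0.0001 -0.0001  0.0005] [-0.2  0.5  0.1]
0.93 False 7.86 [ 0.0001 -0.0001  0.0004] [-0.5  0.6 -0.5]
1.14 False 8.52 [ 0.0002 -0.0001  0.0003] [-0.5 -0.2 -0.1]
1.36 False 9.18 [ 0.0002 -0.      0.0002] [ 0.  -1.1 -0.7]
1.57 False 9.86 [0.0002 0.     0.0001] [ 0.2  0.3 -0.9]
```

View pics/c2.png

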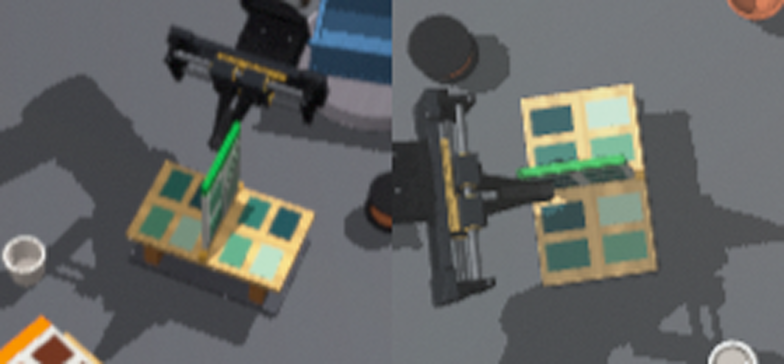

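The leaf stands nearly upright with the fingers on its near face, and the board hasn't moved. Next I'll swing it over to the far page.

```bash
python3 - <<'E'
from plan import *
from workcell import env
import cv2
for t in np.linspace(np.pi/2,np.pi,9)[1:]:
    q,o=bar(t); h=env.move_straight(q,o,rate=.05,force_limit=12); s=env.read_state(); print(round(t,2),h,round(s['clock'],2),(s['position']-q).round(4),s['force'].round(1))
    if h: break
print("press",env.move_straight(s['position']-[0,0,.010],rate=.02,force_limit=6)); s=env.read_state(); print(s['clock'],s['position'],s['force'])
im=[env.grab_frame(n)["image"] for n in("scene","top")]
cv2.imwrite("pics/c3.png",cv2.resize(np.hstack([im[0][90:220,260:400],im[1][140:270,200:340]]),(784,364),interpolation=cv2.INTER_CUBIC))
E
```

```text
1.77 False 10.48 [ 0.0004 -0.0002  0.0003] [-0.2  0.  -0.7]
1.96 False 11.03 [ 0.0004 -0.0001  0.0001] [ 0.1  0.3 -0.4]
2.16 False 11.58 [ 0.0003 -0.0002 -0.    ] [-1.   0.2 -0.7]
2.36 False 12.16 [ 0.0003 -0.0001 -0.0001] [ 0.2 -1.  -0.6]
2.55 False 12.74 [ 0.0002 -0.0002 -0.0001] [0.3 0.9 0.8]
2.75 False 13.34 [ 0.0002 -0.0002 -0.0002] [0.4 0.5 0.5]
2.95 False 13.95 [ 0.0001 -0.0002 -0.0002] [ 0.7  0.4 -0.2]
3.14 False 14.56 [ 0.0001 -0.0002  0.0005] [-0.7  0.3  3.8]
press True
14.8083 [0.6694732  0.18064969 0.08056634] [-1.12524985  1.20301461  3.64435512]
```

View pics/c3.png

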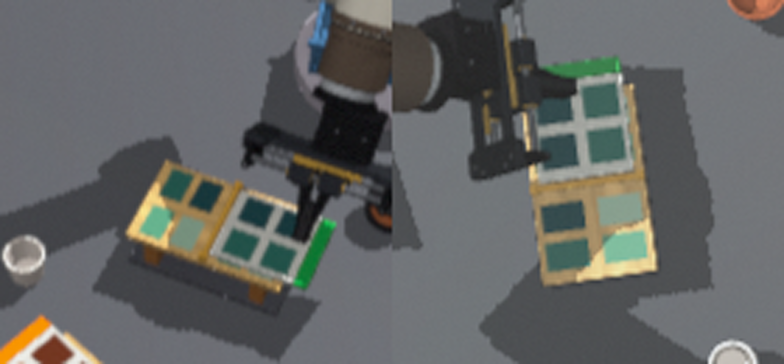

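The leaf is down on the far page. I'll back off and measure its angle.

```bash
python3 - <<'E'
from plan import *
from workcell import env
import cv2
s=env.read_state(); p=s['position']
env.move_straight(p+[0,0,.10],rate=.1)
env.move_straight(p+R.from_euler('z',W).apply([-.05,.14,.16]),rate=.2)
s=env.read_state(); print(s['clock'],s['force'])
for n in("scene","top"):
    f=env.grab_frame(n); cv2.imwrite(f"pics/{n}4.png",f["image"])
    for t in ("green_leaf_edge","orange_leaf_edge","accent_pot","clay_bowl"): print(n,t,[(np.round(d["xyz"],3),round(d["score"],2)) for d in env.search_frame(f,t)[:1]])
a=cv2.imread("pics/scene4.png"); b=cv2.imread("pics/top4.png")
cv2.imwrite("pics/sc4.png",cv2.resize(a[130:210,290:390],None,fx=7,fy=7,interpolation=cv2.INTER_CUBIC))
cv2.imwrite("pics/tc4.png",cv2.resize(b[160:260,230:310],None,fx=6,fy=6,interpolation=cv2.INTER_CUBIC))
E
```

```text
17.0083 [ 0.70123634 -0.42227643 -0.01329728]
scene green_leaf_edge [(array([0.646, 0.168, 0.076]), 0.55)]
scene orange_leaf_edge [(array([ 0.526, -0.136,  0.076]), 0.64)]
scene accent_pot [(array([0.38 , 0.004, 0.027]), 0.6)]
scene clay_bowl [(array([ 0.796, -0.006,  0.02 ]), 0.84)]
top green_leaf_edge [(array([0.642, 0.168, 0.071]), 0.66)]
top orange_leaf_edge [(array([ 0.527, -0.129,  0.077]), 0.61)]
top accent_pot [(array([0.387, 0.001, 0.017]), 0.51)]
top clay_bowl [(array([ 0.808, -0.014,  0.02 ]), 0.95)]
```

View pics/sc4.png

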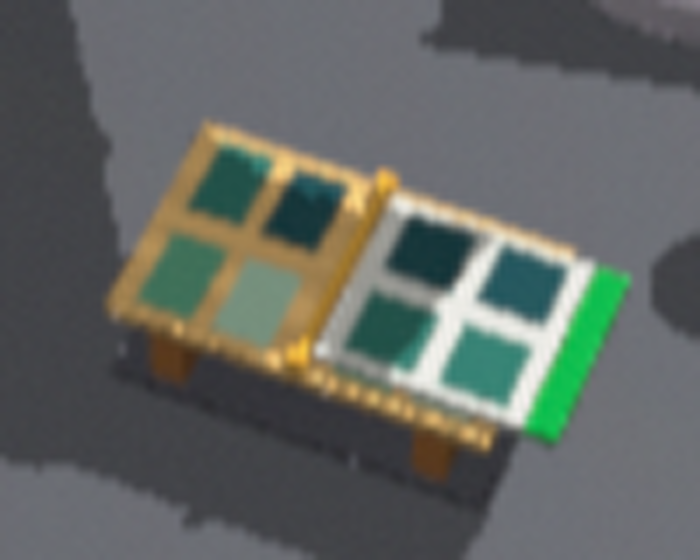

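View pics/tc4.png

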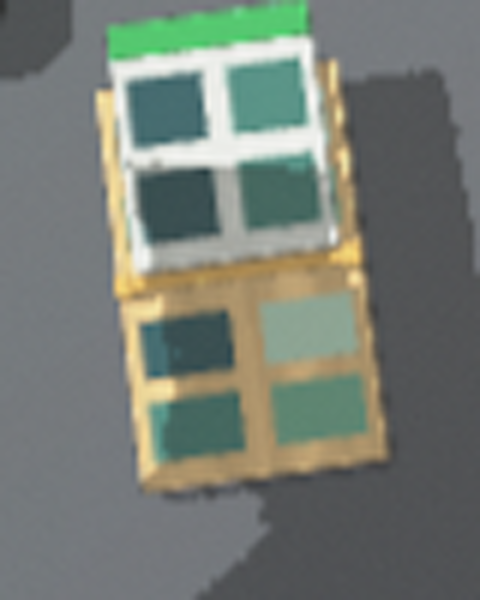

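View pics/scene4.png

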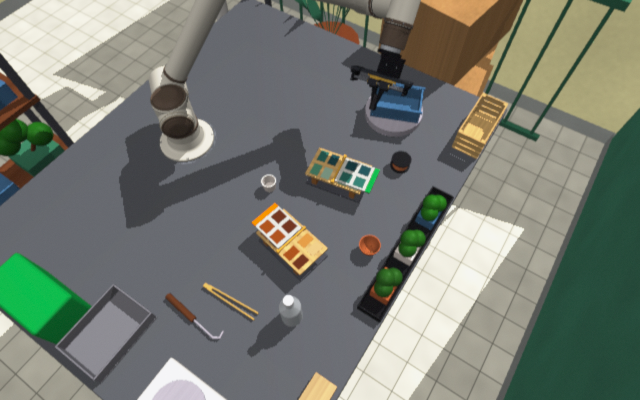

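```bash
python3 - <<'E'
from fit import *
import fit
def pts2(v,names):
    x,y,w,t=v; out=[]
    for n in names:
        s=n[1]
        if n[0]=='L': out.append([-.13*np.cos(t)-.004*np.sin(t),.05*s,.07+.13*np.sin(t)-.004*np.cos(t)])
        else: out.append([.1 if n[0]=='F' else -.1,.06*s,.065])
    return R.from_euler('z',w).apply(out)+[x,y,0]
so=crop([(207,122),(490,447),(632,272),(555,439),(108,306)],7,(290,130)); sn=[('N',1),('F',-1),('L',1),('L',-1),('N',-1)]
to=crop([(146,491),(387,458),(108,28),(306,2)],6,(230,160)); tn=[('N',1),('N',-1),('L',1),('L',-1)]
f=lambda v:np.r_[(proj(S,pts2(v,sn))-so).ravel(),(proj(T,pts2(v,tn))-to).ravel()]
r=least_squares(f,[.57,.16,.17,3.1]);print(r.x,np.round(r.fun.reshape(-1,2),2))
for t in (3.0,3.05,3.1,3.14):
    v=[.5713,.1593,.1678,t]; print(t,proj(S,pts2(v,sn))[2:4].round(1),proj(T,pts2(v,tn))[2:].round(1))
print(so[2:4],to[2:])
E
```

```text
[0.57101017 0.15869315 0.16605833 3.11562769] [[-0.13  0.15]
 [-0.12 -0.05]
 [ 0.01  0.52]
 [ 0.47 -0.13]
 [-0.4  -0.11]
 [-0.48  0.46]
 [ 0.35  0.22]
 [-0.33 -0.22]
 [ 0.15 -0.47]]
3.0 [[380.  166.1]
 [369.5 189.5]] [[246.1 163.2]
 [280.1 158.5]]
3.05 [[380.1 167.3]
 [369.6 190.6]] [[246.5 163.5]
 [280.2 158.8]]
3.1 [[380.1 168.5]
 [369.6 191.7]] [[246.9 163.8]
 [280.4 159.2]]
3.14 [[380.  169.3]
 [369.5 192.5]] [[247.2 164.2]
 [280.5 159.6]]
[[379.85714286 168.42857143]
 [368.85714286 192.28571429]] [[247.58333333 164.25      ]
 [280.58333333 159.91666667]]
```

The board hasn't moved (within 1 mm). The leaf reads 3.12 ± 0.04 rad, so it is flat within noise. I'll press it once more gently with the fingertips to be sure.

```bash
python3 - <<'E'
from plan import *
from workcell import env
import cv2
p=np.array([.6692,.1808,.0806]); 
env.move_straight(p+[0,0,.09],rate=.2); env.move_straight(p+[0,0,.012],rate=.1)
print(env.move_straight(p-[0,0,.008],rate=.02,force_limit=9)); s=env.read_state(); print(s['clock'],s['position'],s['force'])
env.move_straight(p+[0,0,.10],rate=.12)
env.move_straight(p+R.from_euler('z',W).apply([-.05,.14,.16]),rate=.2)
s=env.read_state(); print(s['clock'],s['force'])
a=env.grab_frame("scene")["image"]; b=env.grab_frame("top")["image"]
a0=cv2.imread("pics/scene4.png");b0=cv2.imread("pics/top4.png")
print(cv2.absdiff(a,a0)[130:210,290:390].max(),cv2.absdiff(b,b0)[160:260,230:310].max())
cv2.imwrite("pics/c5.png",cv2.resize(np.hstack([a[130:210,290:390],b[160:240,230:310]]),None,fx=4.4,fy=4.4,interpolation=cv2.INTER_CUBIC)); cv2.imwrite("pics/top5.png",b)
E
```

```text
True
20.1083 [0.6693348  0.18067775 0.08066047] [-1.90319905  1.41027452  4.1234357 ]
22.05 [ 0.05495481 -0.17844903 -1.09244092]
42 60
```

View pics/c5.png

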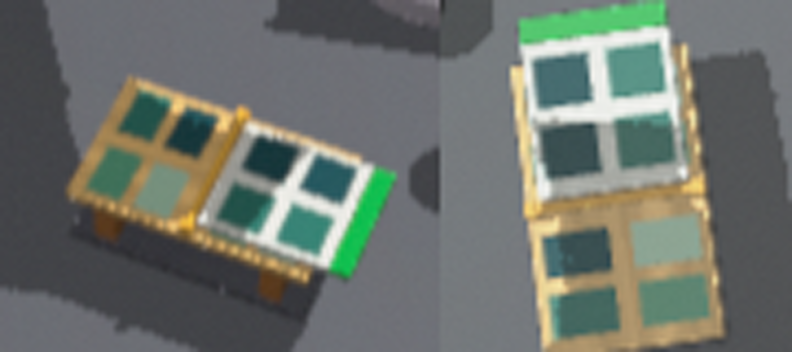

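View pics/top5.png

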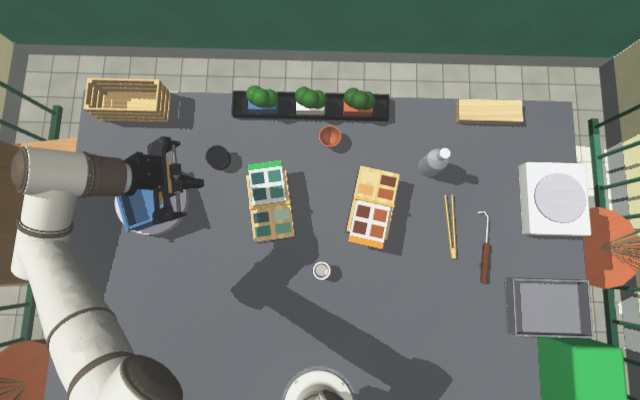

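The press met a hard stop at the same height as before (TCP z 0.0807), so the leaf is on its stop. The top view shows it open at (267,184), and everything else where it was. I'm handing in.

```bash
python3 -c "
from workcell import env
env.close_job()"
```

```text
the job is handed in; nothing more can be done
```

The green-edged leaf is turned over its spine and lies flat on the far page, with the near-page samples uncovered. The job was handed in at about 22 s of the 34 s allowed.

I slid the shut fingertips under the leaf from the left and swung it over in small slow steps. Readings taken between steps showed forces under about 4 N. I pressed it down gently and moved the arm clear, so it was touching nothing at hand-in.

- **Leaf angle:** the image fit gave 3.12 rad, within about 0.04 rad of fully flat (3.14). A second press, with its limit set to a 9 N change, met a hard stop at the same height as the first. I took that as flat.
- **Board:** the fit puts it within 1 mm of where it started.
- **Everything else:** the orange leaf edge, accent pot and clay bowl measured the same within the networks' error, and the rest looked unmoved in the last top picture.
- **Disagreement:** the networks put `green_leaf_edge` near x = 0.645, which is about the middle of the turned leaf, not its free edge. I relied on the corner fit instead.

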